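# Feed a marble blank through the chute's gravity flap

## Task

Push the rectangular marble blank that lies on the chute's feed ledge forward with the fingertips, so that it swings the hanging flap open, slides through the opening and drops down the ramp into the catch tray behind; then draw the fingers back out so that the flap hangs shut again. Do not lift the blank at any time, and leave the other pieces on the ledge and the table where they are.

Things in the scene. Friction and masses are not known exactly. Their poses are not given: they have to be found in the camera images.
- chute: Fixed grey metal parts chute. Origin on the table (z = 0), midway across, under the front face of the closed flap; x = feed direction (away from the robot, through the flap), y left, z up. Before the flap lies the feed ledge: a level aluminium plate without rims, top 60 mm above the table, x -160 to 0 mm, y +-150 mm. Behind it are the ramp and the catch tray, open above.
- ledge_mouth (a point): Point on the ledge top in the middle of the opening (x = 0, y = 0 of the chute, 60 mm up), chute's axes. The opening, 130 mm wide (y +-65), is in an upright panel (x 0 to 8 mm, 300 mm wide, 122 mm high over the ledge). Inside, the plate goes on level to x = 45 mm between cheeks 146 mm apart, 50 mm high over it; then a ramp falls at 45 degrees to x = 105 mm. All inside is slippery.
- hinge (a point): Middle of the flap's hinge rod, 10 mm thick, across the top of the opening: 110 mm above the ledge, x = 4 mm. The blank tips down the ramp by itself once its middle is past x = 45 mm (rear edge 10 mm inside), so the fingertips follow it 10 to 20 mm in, under the raised flap; a hand that leans back 30 degrees or more by then (fingers forward and down) passes below the rod.
- tray (a point): Middle of the catch tray floor, 158 mm behind the flap, 4 mm above the table; chute's axes. The floor reaches from the foot of the ramp (x = 105 mm) to an end wall 50 mm high at x = 212 mm.
- flap (a joint): Swing of the flap in rad: 0 = hanging shut, growing as its lower edge swings inward, away from the robot, to a stop at 1.45; it cannot swing towards the robot. Dark steel plate 124 mm wide, 3 mm thick, about 90 g, on the hinge rod; its lower edge is 7 mm above the ledge. Under 1 N at that edge opens it; let go, it falls shut by itself in about a second.
- flap_edge (a point): Middle of the flap's lower edge, 103 mm from the hinge axis.
- blank: Loose marble blank, a flat rectangular slab 70 mm (its x, roughly along the feed) by 60 mm (y) by 28 mm thick, about 0.3 kg, lying flat on the feed ledge before the opening, often off to one side and turned by up to 0.35 rad. Origin in the middle of its underside.
- disc: Bystander on the ledge beside the opening: round terracotta-coloured disc, 44 mm across, 24 mm high; origin under its centre.
- hardie: Bystander on the ledge beside the opening: steel cutting wedge, 36 by 40 mm, 36 mm high, edge upward; origin under its centre.
- hammer: Bystander on the table: hammer lying flat, 260 mm long.
- jar: Bystander on the table: glass jar, 64 mm across, 90 mm high.
- nippers: Bystander on the table: wheel nippers with black handles, 150 mm long, lying flat.
- offcut: Bystander on the table: terracotta-coloured bar 60 by 35 by 22 mm.
- cube: Bystander on the table: white ceramic cube, 26 mm.
There are look-alikes about, which are no part of the job. Of the things that look like the blank, the largest one is meant.

How it is judged:
On the way, in this order (a step that is already met when the one before it is completed fails the run):
1. the blank, flat on the ledge, is in the opening and has swung the flap up (value of joint flap above 0.4 rad and x of blank in the frame of chute between -0.01 and 0.05 m and height (world z) of blank above 0.05 m), for 0.1 s.
2. the blank is down the chute, in the catch tray (x of blank in the frame of chute between 0.1 and 0.21 m and y of blank in the frame of chute between -0.075 and 0.075 m and height (world z) of blank below 0.03 m), for 0.2 s.
At the end, for the whole second after the job is handed in: The blank rests in the catch tray (its middle 100 to 210 mm behind the flap, between the cheeks, its underside's middle less than 30 mm above the table), at rest, and the flap hangs shut within 0.06 rad (all of step 2 and value of joint flap below 0.06 rad and linear speed of blank below 0.02 m/s); the robot touches nothing.
It fails at once if the blank is lifted (its underside more than 25 mm above the ledge) (height (world z) of blank above 0.085 m).
It fails at once if something else on the ledge is pushed out of its place (more than 20 mm) (distance of any of disc, hardie from where it was at the start of the episode above 0.02 m).
It fails at once if something else on the table is pushed out of its place (more than 20 mm) (distance of any of hammer, jar, nippers, offcut, cube from where it was at the start of the episode above 0.02 m).
It also fails if it takes over 51 s, if anything falls off the work surface, if the arm or the gripper's body presses on something with over 40 N, if the wrist force passes 120 N, or if a joint passes its speed limit or range.

## Robot

A 7-joint arm with a two-finger parallel gripper is mounted at the origin on the work surface. World frame = base frame: x ahead of the robot, y to its left, z up, the work surface at z = 0. Lengths are in m, angles in rad, forces in N, time in s.
With the tool pointing down it reaches from about 0.425 to 0.925 m from the base axis. Payload 6.8 kg.
Tool frame: the origin (TCP) lies on the centre line of the jaws, within the pads' length; the fingertips stand 19 mm ahead of it and the grasp point (between the pads) is the TCP; z points along the fingers, y is the line along which they close (so a half turn about z gives the same grasp; the last joint's range is limited). The gripper opens to 85 mm and grips with 20 to 120 N. Pads are 22 mm wide; open, the fingers measure 114 mm over their backs; the gripper's body (76 mm by 85 mm) begins 54 mm behind the grasp point. The pads swing forward as they close: fully open they stand 13 mm farther back than shut.
Start: joints at [-0.108, 0.477, 0.022, 1.555, -0.011, 1.109, -0.083], TCP at [0.675, 0, 0.25] pointing down, gripper open.
Joint ranges: [-2.96, 2.96], [-0.34, 2.1], [-1.41, 1.46], [0.24, 2.44], [-1.37, 4.51], [0.17, 1.92], [-2.96, 2.96]. Speed limits (rad/s): [2.39, 2.39, 3.14, 3.14, 3.14, 3.14, 3.14].

## Interface

Orientations are given as a rotation vector (axis times angle).
In Python, from bench import r gives the robot as it stands. The module is installed in compiled form; this text tells all that it offers.
- The arm moves only by the tool arm_command, never from a script. Its argument "rows" is a list of rows, each an object of numbers: "fingers": the opening, from -1 (shut) to 1 (fully open); "x", "y", "z": the shift along the tool's x, y, z in m; "ax", "ay", "az": the turn, a rotation vector about the tool's x, y, z in degrees. In form: [{"fingers": .., "x": .., "y": .., "z": .., "ax": .., "ay": .., "az": ..}, ...]. A call has 1 to 10 rows; each row shifts and turns the commanded pose from where the row before left it, along the tool's axes as they then stand; what a row does not reach is not made up. A row lasts 1/12 s, in which the tool goes at most 41.7 mm and 7.16 degrees, less where a joint would pass 70% of its speed; a pose out of reach is approached as far as the arm can. A call is refused whole if a number of a shift passes 0.0417 or a number of a turn 7.16, either way. A call with a gripper value outside its range is refused whole. The fingers move at their own pace and stop on an object; "grip_force" is the grip in N (left out, the last holds). Time passes only in rows, so rows that do not move let the fingers close. It gives the time, the measured TCP pose, the force, the opening and the grip force at its end, in the units of the state.
- r.get_obs(): the state, without advancing time (a new reading comes with each control period).
- r.grab_frame(name): name is "scene" or "side" or "wrist"; returns a dict with "frame" (480x640x3 uint8, red, green, blue), "depth" (480x640 float32, m along the optical axis (not along the pixel's ray), 0 where there is no reading), "K" (3x3 intrinsics, pixels), "world_from_camera" (4x4, takes a point from camera to world coordinates). Camera axes: x right, y down, z forward; pixel columns grow to the right and rows downward; lengths in m; the calibration is good to about 2 mm. A picture is of the moment at which its call begins.
- r.hand_in(): hands the job in; it is judged then, once.
The state is a dict: "clock": time; "joints": joint angles; "qvel": joint speeds; "tau": joint torques, N m; "tcp_pos": TCP position; "orientation": TCP orientation; "contact_force": force on the tool from outside, world axes, zero at the start; "moment": the same for the moment, N m; "grip_width": finger opening in m; "gripper_force": force on a finger pad.
Only numpy, scipy, OpenCV 4.12 (cv2) and the standard library are available. Lean on these libraries where they do the work, as an engineer would, in place of code of your own. Each camera call takes 0.05 s, during which the arm holds its last target. There are 200 camera calls.

## Working session

There is one attempt and no reset: what is moved stays moved. The work goes in short steps, Python scripts to look and compute and a tool call to move; the robot and the scene stay as the last step left them, time stands still between calls to the robot, and variables do not carry over. Pictures are saved under pics/ and viewed, at most 10 in all, crops included, and the job is handed in when it is done.

Besides the shell and the picture viewer there is one more tool, called after "Request:" by a JSON object that holds its "method" and its "body". arm_command: Moves the arm, as the interface text tells. Its arguments: {"type":"object","properties":{"rows":{"type":"array"},"grip_force":{"type":"number"}},"required":["rows"]}

```bash
mkdir -p pics
cat > h.py <<'E'
import numpy as np,cv2
from bench import r
from scipy.spatial.transform import Rotation as R
def grab(n):
    f=r.grab_frame(n); K=f["K"];T=f["world_from_camera"];d=f["depth"]
    v,u=np.mgrid[0:480,0:640]
    p=np.stack([(u-K[0,2])/K[0,0]*d,(v-K[1,2])/K[1,1]*d,d],-1)
    return f["frame"],d,p@T[:3,:3].T+T[:3,3],f
E
python3 - <<'E'
from h import *
for n in("scene","side"):
    im,d,P,f=grab(n); cv2.imwrite(f"pics/{n}0.png",im[:,:,::-1]); np.savez(f"{n}0.npz",im=im,P=P,d=d)
    print(n,f["world_from_camera"].round(3).tolist())
print(r.get_obs())
E
```

```text
scene [[0.844, 0.461, -0.272, 1.096], [0.536, -0.725, 0.433, -0.77], [0.003, -0.511, -0.859, 1.7], [0.0, 0.0, 0.0, 1.0]]
side [[-0.893, -0.34, 0.294, 0.19], [-0.45, 0.646, -0.617, 0.838], [0.02, -0.683, -0.73, 1.106], [0.0, 0.0, 0.0, 1.0]]
{'clock': 0.1, 'joints': array([-0.1080854 ,  0.47769045,  0.02232734,  1.55633067, -0.01151069,
        1.1092734 , -0.08311702]), 'qvel': array([ 8.67095116e-05, -2.54305066e-03, -9.21796450e-04, -1.57218164e-03,
       -5.91817849e-04, -2.90408757e-04,  4.66181589e-04]), 'tau': array([ 5.69385389e-03, -5.97765398e+01,  1.61440808e+00, -2.81952703e+01,
        1.29656185e-02,  5.02699884e-03, -1.13572563e-05]), 'tcp_pos': array([ 6.74515823e-01, -4.56267911e-06,  2.49449948e-01]), 'orientation': array([-2.22070647e+00, -2.22070084e+00,  1.85162191e-03]), 'contact_force': array([-0.08589138,  1.16240712,  0.50871326]), 'moment': array([-0.06233209, -0.00636444, -0.06159531]), 'gripper_force': 0.0, 'grip_width': 0.085269088146513}
```

View pics/scene0.png

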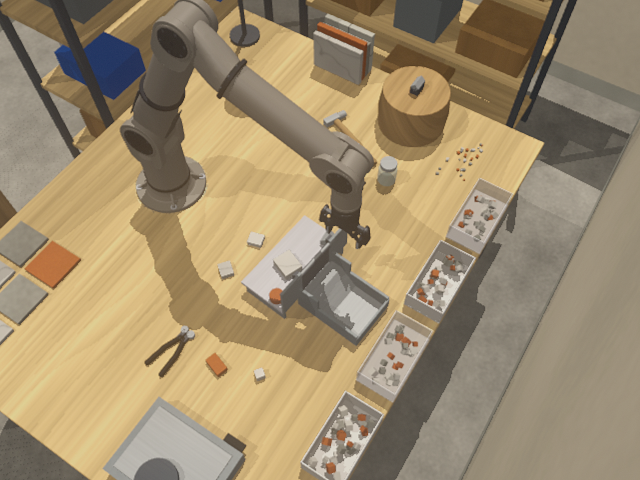

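View pics/side0.png

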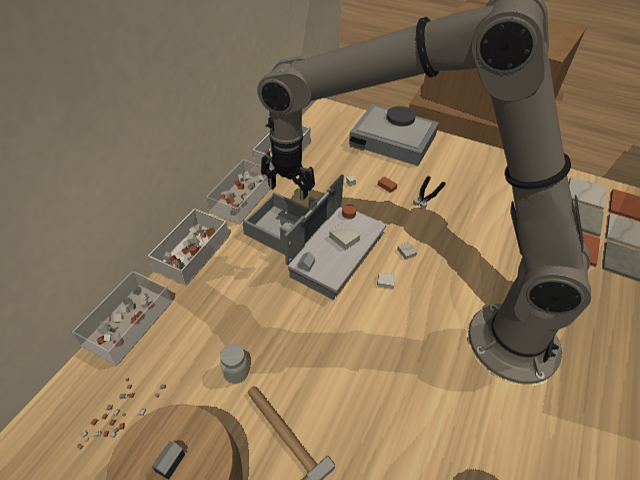

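Candidates for the blank: the slab on the ledge at scene (288,264) / side (344,236), and smaller pieces on the table at scene (256,240) and (226,269). I choose the ledge slab, which is the largest and lies on the ledge. I'll measure it and check a close crop.

Run:
```python
from h import *
S=np.load("side0.npz");C=np.load("scene0.npz")
for n,D in(("side",S),("scene",C)):
    P=D["P"];ok=D["d"]>0
    x,y,z=P[...,0],P[...,1],P[...,2]
    c=(240,340) if n=="side" else (265,288)
    m=ok&(abs(z-.06)<.005)
    lab=cv2.connectedComponents(m.astype(np.uint8),connectivity=4)
    v,u=np.mgrid[0:480,0:640]; near=(abs(v-c[0])<75)&(abs(u-c[1])<75)
    q=P[m&near][:,:2].astype(np.float32); rc=cv2.minAreaRect(q); print(n,"ledge",len(q),rc,cv2.boxPoints(rc).round(3).tolist(),np.median(P[m&near][:,2]))
    b=m=ok&(abs(z-.088)<.005)&(abs(v-c[0])<22)&(abs(u-c[1])<22)
    k,l,st,ce=cv2.connectedComponentsWithStats(b.astype(np.uint8))
    for i in range(1,k):
        if st[i,4]>60:
            q=P[l==i][:,:2].astype(np.float32); rc=cv2.minAreaRect(q); print(" top",ce[i],st[i,4],rc,cv2.boxPoints(rc).round(3).tolist())
    h=ok&near&(z>.15)&(z<.19); 
    q=P[h][:,:2].astype(np.float32);print(" panel",len(q),cv2.minAreaRect(q),q.min(0),q.max(0), np.percentile(P[h][:,2],[50,98]))
im=S["im"][160:320,260:430,::-1];a=cv2.resize(im,None,fx=3.2,fy=3.2,interpolation=2)
cv2.imwrite("pics/crop.png",a)
```

```text
side ledge 3536 ((0.66900235414505, -0.062371134757995605), (0.30815982818603516, 0.43505197763442993), 85.03421783447266) [[0.4390000104904175, -0.19699999690055847], [0.871999979019165, -0.23499999940395355], [0.8989999890327454, 0.07199999690055847], [0.4659999907016754, 0.10999999940395355]] 0.05919427880843697
 top [344.40443213 233.49861496] 361 ((0.529661238193512, -0.07481805235147476), (0.0626743882894516, 0.07183759659528732), 68.7314453125) [[0.48500001430511475, -0.09099999815225601], [0.5519999861717224, -0.11699999868869781], [0.574999988079071, -0.05900000035762787], [0.5080000162124634, -0.032999999821186066]]
 panel 613 ((0.6141091585159302, -0.057656481862068176), (0.3021840453147888, 0.023984890431165695), 84.34268951416016) [ 0.59567875 -0.20811623] [0.63685244 0.09205526] [0.17268618 0.1834914 ]
scene ledge 2749 ((0.6421644687652588, -0.06110858917236328), (0.30353736877441406, 0.3804490566253662), 84.70358276367188) [[0.4390000104904175, -0.19499999284744263], [0.8180000185966492, -0.23000000417232513], [0.8460000157356262, 0.07199999690055847], [0.46700000762939453, 0.1080000028014183]] 0.06024651364165301
 top [286.8502994 262.7245509] 334 ((0.5315865874290466, -0.07640838623046875), (0.061649587005376816, 0.07518166303634644), 67.90070343017578) [[0.48500001430511475, -0.09099999815225601], [0.5550000071525574, -0.11900000274181366], [0.578000009059906, -0.06199999898672104], [0.5080000162124634, -0.03400000184774399]]
 panel 606 ((0.6149067282676697, -0.06980429589748383), (0.2819625735282898, 0.026722334325313568), 84.31584167480469) [ 0.5951875  -0.21047336] [0.63595146 0.06992386] [0.17477557 0.18738584]
```

View pics/crop.png

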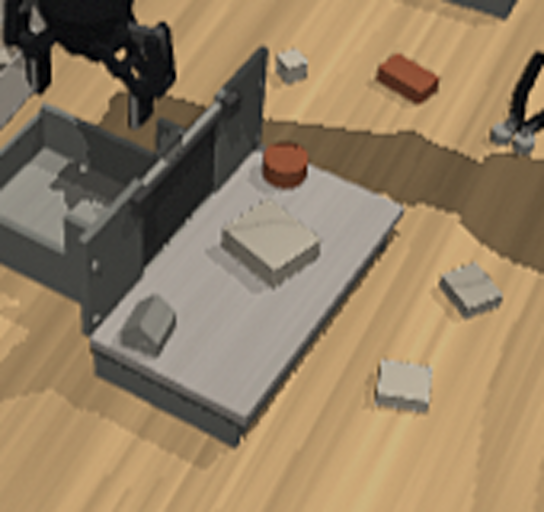

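The crop shows the marble slab on the ledge at crop (270,245), the disc to its right at (285,165) and the hardie to its left at (148,325). The two smaller slabs lie on the table at (470,288) and (404,385). The slab's top measures 72 x 62 mm at z 0.088, so this is the blank.

Chute origin is about (0.611, -0.058) with yaw -5.3°. In chute axes the blank is at about (-78, -25) mm, turned -16°. I'll move behind it.

Request:
{"method": "arm_command", "body": {"rows": [{"fingers": -0.3,"y": -0.04},{"fingers": -0.3,"y": -0.04},{"fingers": -0.3,"y": -0.04},{"fingers": -0.3,"y": -0.04},{"fingers": -0.3,"y": -0.04},{"fingers": -0.3,"x": -0.03},{"fingers": -0.3,"x": -0.03},{"fingers": -0.3,"az": 6.8},{"fingers": -0.3,"az": 6.8},{"fingers": -0.3,"az": 6.8}]}}

```text
validation failed for argument at $.ro...
```

Request:
{"method": "arm_command", "body": {"rows": [{"fingers": -0.3,"az": 6.8},{"fingers": -0.3,"az": 6.8},{"fingers": -0.3,"az": 6.8},{"fingers": -0.3,"az": 6.8},{"fingers": -0.3,"az": 6.8},{"fingers": -0.3,"az": 6.8},{"fingers": -0.3,"az": 6.8},{"fingers": -0.3,"az": 6.8},{"fingers": -0.3,"az": 6.8},{"fingers": -0.3,"az": 6.8}]}}

```text
validation failed for argument at $.ro...
```

Request:
{"method": "arm_command", "body": {"rows": [{"fingers": -0.3,"az": 6.8},{"fingers": -0.3,"ay": 7},{"fingers": -0.3,"ay": 7},{"fingers": -0.3,"ay": 7},{"fingers": -0.3,"ay": 7},{"fingers": -0.3,"ay": 7}]}}

```text
validation failed for argument at $.ro...
```

```bash
cat >> h.py <<'E'
O=np.array([.611,-.058,0]);Rc=R.from_euler("z",-5.3,degrees=True)
def where():
    o=r.get_obs(); q=Rc.inv()*R.from_rotvec(o["orientation"]); M=q.as_matrix()
    p=Rc.inv().apply(o["tcp_pos"]-O)
    print("t",round(o["clock"],2),"chute tcp mm",(p*1e3).round(1),"tip",((p+.019*M[:,2])*1e3).round(1),"lean",np.degrees(np.arctan2(M[0,2],-M[2,2])).round(1),"x",M[:,0].round(3),"y",M[:,1].round(3),"q",o["joints"].round(2),"F",o["contact_force"].round(1),"w",round(o["grip_width"],4))
    return p,M
E
python3 -c "from h import *;where()"
```

```text
t 0.1 chute tcp mm [ 57.9  63.6 249.4] tip [ 57.9  63.6 230.4] lean -0.1 x [-0.092  0.996 -0.   ] y [ 0.996  0.092 -0.002] q [-0.11  0.48  0.02  1.56 -0.01  1.11 -0.08] F [-0.1  1.2  0.5] w 0.0853
```

Validation refused these rows; perhaps every field has to be given.

Request:
{"method": "arm_command", "body": {"rows": [{"fingers": -0.3,"x": 0,"y": -0.04,"z": 0,"ax": 0,"ay": 0,"az": 0},{"fingers": -0.3,"x": 0,"y": -0.04,"z": 0,"ax": 0,"ay": 0,"az": 0},{"fingers": -0.3,"x": 0,"y": -0.04,"z": 0,"ax": 0,"ay": 0,"az": 0},{"fingers": -0.3,"x": 0,"y": -0.04,"z": 0,"ax": 0,"ay": 0,"az": 0},{"fingers": -0.3,"x": 0,"y": -0.04,"z": 0,"ax": 0,"ay": 0,"az": 0},{"fingers": -0.3,"x": -0.03,"y": 0,"z": 0,"ax": 0,"ay": 0,"az": 0},{"fingers": -0.3,"x": -0.03,"y": 0,"z": 0,"ax": 0,"ay": 0,"az": 0},{"fingers": -0.3,"x": 0,"y": 0,"z": 0,"ax": 0,"ay": 0,"az": 6.8},{"fingers": -0.3,"x": 0,"y": 0,"z": 0,"ax": 0,"ay": 0,"az": 6.8},{"fingers": -0.3,"x": 0,"y": 0,"z": 0,"ax": 0,"ay": 0,"az": 6.8}]}}

```text
clock: 0.93
tcp_pos: [0.4746, -0.0607, 0.2501]
orientation: [-2.586, -1.783, 0.001]
contact_force: [0.8, 0.3, 0.7]
grip_width: 0.0302
gripper_force: 0.0
```

Request:
{"method": "arm_command", "body": {"rows": [{"fingers": -0.3,"x": 0,"y": 0,"z": 0,"ax": 0,"ay": 0,"az": 6.8},{"fingers": -0.3,"x": 0,"y": 0,"z": 0,"ax": 0,"ay": 0,"az": 6.8},{"fingers": -0.3,"x": 0,"y": 0,"z": 0,"ax": 0,"ay": 0,"az": 6.8},{"fingers": -0.3,"x": 0,"y": 0,"z": 0,"ax": 0,"ay": 0,"az": 6.8},{"fingers": -0.3,"x": 0,"y": 0,"z": 0,"ax": 0,"ay": 0,"az": 6.8},{"fingers": -0.3,"x": 0,"y": 0,"z": 0,"ax": 0,"ay": 0,"az": 6.8},{"fingers": -0.3,"x": 0,"y": 0,"z": 0,"ax": 0,"ay": 0,"az": 6.8},{"fingers": -0.3,"x": 0,"y": 0,"z": 0,"ax": 0,"ay": 0,"az": 6.8},{"fingers": -0.3,"x": 0,"y": 0,"z": 0,"ax": 0,"ay": 0,"az": 6.8},{"fingers": -0.3,"x": 0,"y": 0,"z": 0,"ax": 0,"ay": 0,"az": 6.8}]}}

```text
clock: 1.77
tcp_pos: [0.4747, -0.06, 0.25]
orientation: [3.141, 0.035, -0.001]
contact_force: [-0.2, 0.2, 0.5]
grip_width: 0.0302
gripper_force: 0.0
```

Request:
{"method": "arm_command", "body": {"rows": [{"fingers": -0.3,"x": 0,"y": 0,"z": 0,"ax": 0,"ay": 0,"az": 6.8},{"fingers": -0.3,"x": 0,"y": 0,"z": 0,"ax": 0,"ay": 7,"az": 0},{"fingers": -0.3,"x": 0,"y": 0,"z": 0,"ax": 0,"ay": 7,"az": 0},{"fingers": -0.3,"x": 0,"y": 0,"z": 0,"ax": 0,"ay": 7,"az": 0},{"fingers": -0.3,"x": 0,"y": 0,"z": 0,"ax": 0,"ay": 7,"az": 0},{"fingers": -0.3,"x": 0,"y": 0,"z": 0,"ax": 0,"ay": 7,"az": 0},{"fingers": -0.3,"x": 0,"y": 0,"z": 0,"ax": 0,"ay": 0,"az": 0}]}}

```text
clock: 2.35
tcp_pos: [0.471, -0.062, 0.2474]
orientation: [2.975, -0.138, 0.893]
contact_force: [-0.9, -0.5, -0.9]
grip_width: 0.0299
gripper_force: 0.0
```

```bash
python3 -c "from h import *;where()"
```

```text
t 2.35 chute tcp mm [-139.   -17.   247.4] tip [-128.5  -17.1  231.5] lean 33.4 x [0.835 0.001 0.551] y [-0.002 -1.     0.005] q [-0.16 -0.09  0.09  2.41  0.39  0.26 -2.07] F [-0.9 -0.5 -0.9] w 0.0299
```

Request:
{"method": "arm_command", "body": {"rows": [{"fingers": -0.3,"x": -0.021,"y": 0,"z": 0.024,"ax": 0,"ay": 0,"az": 0},{"fingers": -0.3,"x": -0.021,"y": 0,"z": 0.024,"ax": 0,"ay": 0,"az": 0},{"fingers": -0.3,"x": -0.021,"y": 0,"z": 0.024,"ax": 0,"ay": 0,"az": 0},{"fingers": -0.3,"x": -0.021,"y": 0,"z": 0.024,"ax": 0,"ay": 0,"az": 0},{"fingers": -0.3,"x": 0,"y": 0,"z": 0,"ax": 0,"ay": 0,"az": 0},{"fingers": -0.3,"x": 0,"y": 0,"z": 0,"ax": 0,"ay": 0,"az": 0}]}}

```text
clock: 2.85
tcp_pos: [0.4674, -0.0734, 0.2029]
orientation: [2.933, -0.139, 0.848]
contact_force: [-0.4, -0.5, -1.0]
grip_width: 0.0299
gripper_force: 0.0
```

Run:
```python
from h import *
where()
im,d,P,f=grab("side");np.savez("side1.npz",im=im,P=P,d=d)
a=cv2.resize(im[140:330,240:440,::-1],None,fx=3,fy=3,interpolation=2);cv2.imwrite("pics/s1.png",a)
Q=Rc.inv().apply((P-O).reshape(-1,3)).reshape(P.shape)*1e3
m=(d>0)&(abs(Q[...,0]+125)<70)&(abs(Q[...,1]+17)<45)&(Q[...,2]>92)&(Q[...,2]<150)
q=Q[m];print(len(q))
for z in range(92,150,6):
    s=q[(q[:,2]>=z)&(q[:,2]<z+6)]
    if len(s):print(z,s[:,:2].min(0).round(),s[:,:2].max(0).round(),len(s))
```

```text
t 2.85 chute tcp mm [-141.5  -28.6  202.9] tip [-131.4  -29.7  186.9] lean 32.4 x [0.844 0.014 0.536] y [-0.019 -0.998  0.057] q [ 0.4   0.03 -0.47  2.43  0.88  0.2  -2.55] F [-0.4 -0.5 -1. ] w 0.0299
3
92 [-89. -48.] [-75.  -9.] 3
```

View pics/s1.png

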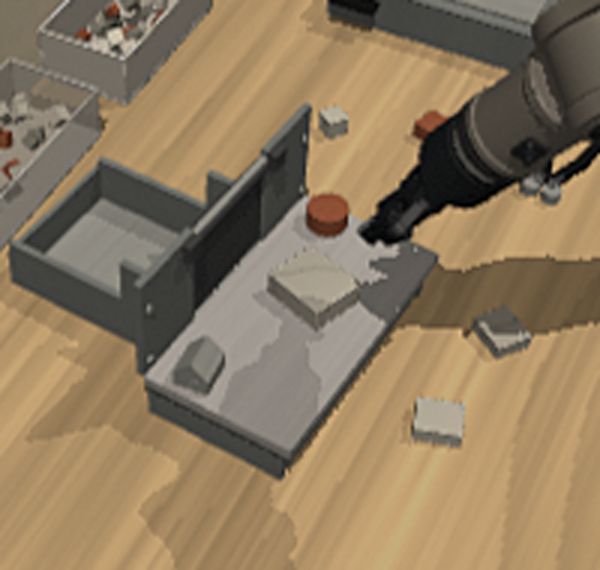

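The picture shows the fingers at (385,230), above and behind the blank at (315,285). Joint 4 is at its limit, so there is too much lean this close in. I'll take the lean off here and bring it back during the push.

Request:
{"method": "arm_command", "body": {"rows": [{"fingers": -0.3,"x": 0,"y": 0,"z": 0,"ax": 0,"ay": -7,"az": 0},{"fingers": -0.3,"x": 0,"y": 0,"z": 0,"ax": 0,"ay": -7,"az": 0},{"fingers": -0.3,"x": 0,"y": 0,"z": 0,"ax": 0,"ay": -7,"az": 0},{"fingers": -0.3,"x": 0,"y": 0,"z": 0,"ax": 0,"ay": -5,"az": 0},{"fingers": -0.3,"x": 0,"y": 0,"z": 0,"ax": 0,"ay": 0,"az": 0}]}}

```text
clock: 3.32
tcp_pos: [0.4738, -0.0776, 0.2061]
orientation: [3.029, -0.17, 0.363]
contact_force: [1.2, -0.8, 0.8]
grip_width: 0.0299
gripper_force: 0.0
```

```bash
cat >> h.py <<'E'
def plan(tx,ty,tz,lean,n):
    "tool-frame shift (mm, at present orientation) to put tip centre at chute tx,ty,tz mm, and turn in deg"
    p,M=where(); l=np.radians(lean)
    G=np.array([[np.cos(l),0,np.sin(l)],[0,-1,0],[np.sin(l),0,-np.cos(l)]]).T
    t=np.array([tx,ty,tz])-19*G[:,2]
    print("shift now-axes",(M.T@(t-p*1e3)).round(1),"final-axes",(G.T@(t-p*1e3)).round(1),"turn",np.degrees(R.from_matrix(M.T@G).as_rotvec()).round(1))
E
python3 -c "from h import *;plan(-150,-17,72,8,1)"
```

```text
t 3.32 chute tcp mm [-134.8  -32.2  206.1] tip [-130.3  -33.7  187.7] lean 13.8 x [ 0.971 -0.01   0.24 ] y [-0.028 -0.997  0.073] q [ 0.43  0.14 -0.5   2.19  0.3   0.63 -1.97] F [ 1.2 -0.8  0.8] w 0.0299
shift now-axes [-45.1 -23.  106.2] final-axes [-33.7 -15.2 111.7] turn [ 4.4 -5.8 -0.8]
```

Request:
{"method": "arm_command", "body": {"rows": [{"fingers": -0.3,"x": 0,"y": 0,"z": 0,"ax": 4.4,"ay": -5.8,"az": -0.8},{"fingers": -0.3,"x": -0.017,"y": -0.008,"z": 0.01,"ax": 0,"ay": 0,"az": 0},{"fingers": -0.3,"x": -0.017,"y": -0.007,"z": 0.03,"ax": 0,"ay": 0,"az": 0},{"fingers": -0.3,"x": 0,"y": 0,"z": 0.03,"ax": 0,"ay": 0,"az": 0},{"fingers": -0.3,"x": 0,"y": 0,"z": 0.03,"ax": 0,"ay": 0,"az": 0},{"fingers": -0.3,"x": 0,"y": 0,"z": 0,"ax": 0,"ay": 0,"az": 0},{"fingers": -0.3,"x": 0,"y": 0,"z": 0,"ax": 0,"ay": 0,"az": 0}]}}

```text
clock: 3.9
tcp_pos: [0.4504, -0.0626, 0.0989]
orientation: [3.114, -0.145, 0.221]
contact_force: [0.0, -0.2, 0.2]
grip_width: 0.0299
gripper_force: 0.0
```

Run:
```python
from h import *
plan(-150,-17,72,8,1)
im,d,P,f=grab("side")
a=cv2.resize(im[140:330,240:440,::-1],None,fx=3,fy=3,interpolation=2);cv2.imwrite("pics/s2.png",a)
```

```text
t 3.9 chute tcp mm [-159.5  -19.4   98.9] tip [-156.8  -19.6   80.1] lean 8.2 x [0.99  0.    0.142] y [-0.001 -1.     0.009] q [ 0.37  0.33 -0.44  2.27  0.38  0.46 -2.03] F [ 0.  -0.2  0.2] w 0.0299
shift now-axes [ 5.6 -2.5  8.9] final-axes [ 5.6 -2.4  9. ] turn [ 0.5 -0.2  0. ]
```

View pics/s2.png

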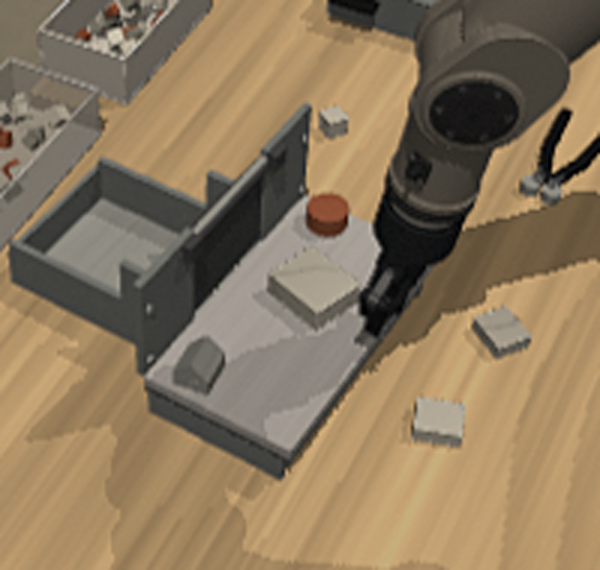

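The fingers are behind the blank at (372,325), just above the ledge, with the disc clear at (327,213). I'll lower them and begin the push, which should square the blank.

Request:
{"method": "arm_command", "body": {"rows": [{"fingers": -0.3,"x": 0,"y": 0,"z": 0.006,"ax": 0,"ay": 0,"az": 0},{"fingers": -0.3,"x": 0.01,"y": 0,"z": 0.0014,"ax": 0,"ay": 0,"az": 0},{"fingers": -0.3,"x": 0.01,"y": 0,"z": 0.0014,"ax": 0,"ay": 0,"az": 0},{"fingers": -0.3,"x": 0.005,"y": 0,"z": 0.0007,"ax": 0,"ay": 0,"az": 0},{"fingers": -0.3,"x": 0.005,"y": 0,"z": 0.0007,"ax": 0,"ay": 0,"az": 0},{"fingers": -0.3,"x": 0.005,"y": 0,"z": 0.0007,"ax": 0,"ay": 0,"az": 0},{"fingers": -0.3,"x": 0.005,"y": 0,"z": 0.0007,"ax": 0,"ay": 0,"az": 0},{"fingers": -0.3,"x": 0.005,"y": 0,"z": 0.0007,"ax": 0,"ay": 0,"az": 0},{"fingers": -0.3,"x": 0,"y": 0,"z": 0,"ax": 0,"ay": 0,"az": 0}]}}

```text
clock: 4.7
tcp_pos: [0.499, -0.0681, 0.094]
orientation: [3.114, -0.149, 0.228]
contact_force: [-0.8, -1.1, -0.4]
grip_width: 0.0298
gripper_force: 0.3
```

```bash
cat >> h.py <<'E'
def blank(n="side"):
    im,d,P,f=grab(n)
    Q=Rc.inv().apply((P-O).reshape(-1,3)).reshape(P.shape)*1e3
    sat=cv2.cvtColor(im,cv2.COLOR_RGB2HSV)
    m=(d>0)&(abs(Q[...,2]-88)<5)&(Q[...,0]>-160)&(Q[...,0]<20)&(abs(Q[...,1])<75)&(im.min(-1)>95)&(sat[...,1]<90)
    k,l,st,ce=cv2.connectedComponentsWithStats(m.astype(np.uint8))
    if k>1:
        i=1+st[1:,4].argmax(); print(n,"blank",st[i,4],cv2.minAreaRect(Q[l==i][:,:2].astype(np.float32)),ce[i].round())
    return im
E
python3 - <<'E'
from h import *
plan(-100,-10,74,12,1)
blank("scene")
im=blank("side")
a=cv2.resize(im[140:330,240:440,::-1],None,fx=3,fy=3,interpolation=2);cv2.imwrite("pics/s3.png",a)
E
```

```text
t 4.7 chute tcp mm [-110.6  -20.4   94. ] tip [-107.8  -20.6   75.3] lean 8.4 x [ 0.989 -0.003  0.146] y [-0.004 -1.     0.009] q [ 0.36  0.4  -0.42  2.17  0.4   0.5  -2.04] F [-0.8 -1.1 -0.4] w 0.0298
shift now-axes [  6.3 -10.4   2.3] final-axes [  6.2 -10.4   2.8] turn [ 0.5  3.6 -0.1]
scene blank 295 ((-63.784271240234375, -21.95953369140625), (62.91152572631836, 66.75302124023438), 80.37438201904297) [292. 264.]
side blank 263 ((-61.53264617919922, -20.074886322021484), (61.62917709350586, 69.7286148071289), 82.63125610351562) [336. 231.]
```

View pics/s3.png

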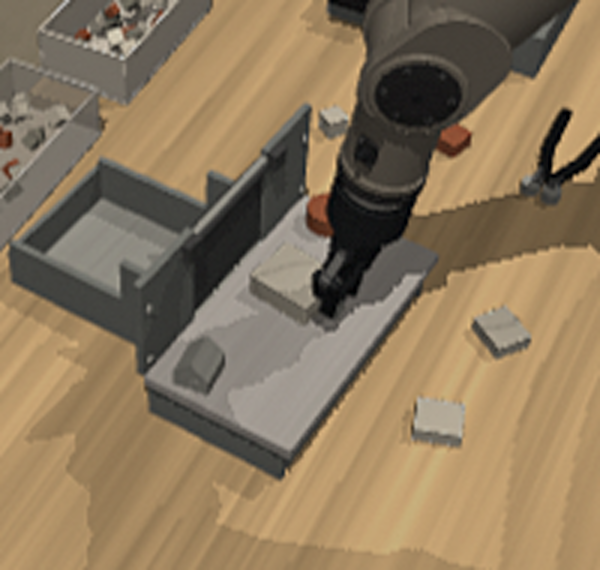

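The blank at (285,283) is squaring up, about 8° left to go, with the fingers at (330,300) behind it and the disc untouched at (320,213). I'll carry on, leaning the hand back and drifting slightly left.

Request:
{"method": "arm_command", "body": {"rows": [{"fingers": -0.3,"x": 0.005,"y": 0,"z": 0.0007,"ax": 0,"ay": 0,"az": 0},{"fingers": -0.3,"x": 0.005,"y": 0,"z": 0.0007,"ax": 0,"ay": 0,"az": 0},{"fingers": -0.3,"x": 0.005,"y": 0,"z": 0.0007,"ax": 0,"ay": 0,"az": 0},{"fingers": -0.3,"x": 0.0038,"y": -0.0015,"z": 0.0013,"ax": 0,"ay": 4,"az": 0},{"fingers": -0.3,"x": 0.0037,"y": -0.0015,"z": 0.0016,"ax": 0,"ay": 4,"az": 0},{"fingers": -0.3,"x": 0.0036,"y": -0.0015,"z": 0.0018,"ax": 0,"ay": 4,"az": 0},{"fingers": -0.3,"x": 0.0035,"y": -0.0015,"z": 0.0021,"ax": 0,"ay": 4,"az": 0},{"fingers": -0.3,"x": 0.0033,"y": -0.0015,"z": 0.0023,"ax": 0,"ay": 4,"az": 0},{"fingers": -0.3,"x": 0,"y": 0,"z": 0,"ax": 0,"ay": 0,"az": 0}]}}

```text
clock: 5.55
tcp_pos: [0.5286, -0.0687, 0.0923]
orientation: [3.036, -0.142, 0.616]
contact_force: [-0.3, 0.4, -0.5]
grip_width: 0.0297
gripper_force: 0.1
```

Run:
```python
from h import *
plan(-35,-12,73,40,1)
blank("scene")
im=blank("side")
a=cv2.resize(im[140:330,240:440,::-1],None,fx=3,fy=3,interpolation=2);cv2.imwrite("pics/s4.png",a)
```

```text
t 5.55 chute tcp mm [-81.1 -18.2  92.3] tip [-73.6 -18.6  74.8] lean 23.0 x [0.92  0.003 0.391] y [-0.005 -1.     0.021] q [ 0.19  0.37 -0.25  2.29  1.03  0.18 -2.68] F [-0.3  0.4 -0.5] w 0.0297
shift now-axes [29.3 -6.5 17.4] final-axes [22.9 -6.2 25.4] turn [ 1.2 17.   0.4]
scene blank 170 ((-49.34185791015625, -14.606616973876953), (61.58356475830078, 41.939369201660156), 89.90580749511719) [297. 265.]
side blank 326 ((-31.267608642578125, -12.955854415893555), (70.84654998779297, 62.83019256591797), 0.8133248686790466) [328. 229.]
```

View pics/s4.png

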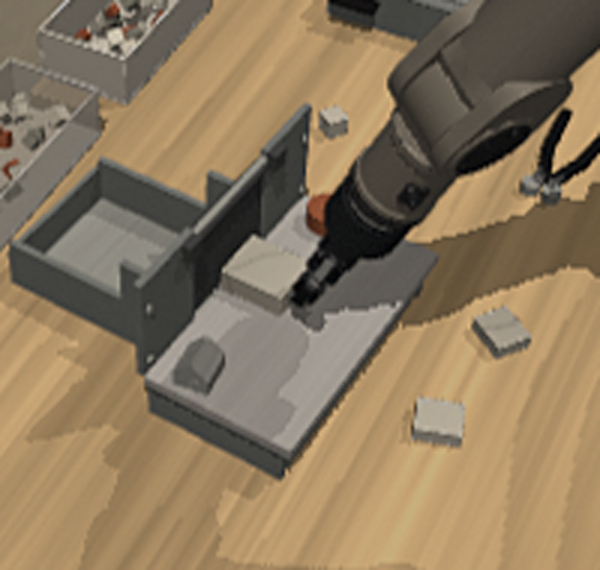

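The blank is square and flat at (262,275), with its centre at about (-31, -13) mm. Joint 6 is at its limit and joint 7 is near its own, so more lean isn't possible in this configuration. I'll back off, rise and turn the hand half round, which gives the same fingertip line and leaves joint 7 room so joint 5 can swing over.

Request:
{"method": "arm_command", "body": {"rows": [{"fingers": -0.3,"x": -0.012,"y": 0,"z": -0.006,"ax": 0,"ay": 0,"az": 0},{"fingers": -0.3,"x": 0.012,"y": 0,"z": -0.033,"ax": 0,"ay": 0,"az": 0},{"fingers": -0.3,"x": 0.012,"y": 0,"z": -0.033,"ax": 0,"ay": 0,"az": 0},{"fingers": -0.3,"x": 0.012,"y": 0,"z": -0.033,"ax": 0,"ay": 0,"az": 0},{"fingers": -0.3,"x": 0,"y": 0,"z": 0,"ax": 0,"ay": -7,"az": 0},{"fingers": -0.3,"x": 0,"y": 0,"z": 0,"ax": 0,"ay": -7,"az": 0},{"fingers": -0.3,"x": 0,"y": 0,"z": 0,"ax": 0,"ay": -7,"az": 0},{"fingers": -0.3,"x": 0,"y": 0,"z": 0,"ax": 0,"ay": 0,"az": -7},{"fingers": -0.3,"x": 0,"y": 0,"z": 0,"ax": 0,"ay": 0,"az": -7},{"fingers": -0.3,"x": 0,"y": 0,"z": 0,"ax": 0,"ay": 0,"az": -7}]}}

```text
clock: 6.48
tcp_pos: [0.5128, -0.0661, 0.1846]
orientation: [3.089, 0.418, 0.05]
contact_force: [-0.2, 0.2, -0.9]
grip_width: 0.0297
gripper_force: 0.0
```

Request:
{"method": "arm_command", "body": {"rows": [{"fingers": -0.3,"x": 0,"y": 0,"z": 0,"ax": 0,"ay": 0,"az": -7},{"fingers": -0.3,"x": 0,"y": 0,"z": 0,"ax": 0,"ay": 0,"az": -7},{"fingers": -0.3,"x": 0,"y": 0,"z": 0,"ax": 0,"ay": 0,"az": -7},{"fingers": -0.3,"x": 0,"y": 0,"z": 0,"ax": 0,"ay": 0,"az": -7},{"fingers": -0.3,"x": 0,"y": 0,"z": 0,"ax": 0,"ay": 0,"az": -7},{"fingers": -0.3,"x": 0,"y": 0,"z": 0,"ax": 0,"ay": 0,"az": -7},{"fingers": -0.3,"x": 0,"y": 0,"z": 0,"ax": 0,"ay": 0,"az": -7},{"fingers": -0.3,"x": 0,"y": 0,"z": 0,"ax": 0,"ay": 0,"az": -7},{"fingers": -0.3,"x": 0,"y": 0,"z": 0,"ax": 0,"ay": 0,"az": -7},{"fingers": -0.3,"x": 0,"y": 0,"z": 0,"ax": 0,"ay": 0,"az": -7}]}}

```text
clock: 7.32
tcp_pos: [0.5119, -0.0664, 0.1847]
orientation: [2.28, 2.105, 0.017]
contact_force: [1.0, -0.4, -0.3]
grip_width: 0.0299
gripper_force: 0.0
```

Request:
{"method": "arm_command", "body": {"rows": [{"fingers": -0.3,"x": 0,"y": 0,"z": 0,"ax": 0,"ay": 0,"az": -7},{"fingers": -0.3,"x": 0,"y": 0,"z": 0,"ax": 0,"ay": 0,"az": -7},{"fingers": -0.3,"x": 0,"y": 0,"z": 0,"ax": 0,"ay": 0,"az": -7},{"fingers": -0.3,"x": 0,"y": 0,"z": 0,"ax": 0,"ay": 0,"az": -7},{"fingers": -0.3,"x": 0,"y": 0,"z": 0,"ax": 0,"ay": 0,"az": -7},{"fingers": -0.3,"x": 0,"y": 0,"z": 0,"ax": 0,"ay": 0,"az": -7},{"fingers": -0.3,"x": 0,"y": 0,"z": 0,"ax": 0,"ay": 0,"az": -7},{"fingers": -0.3,"x": 0,"y": 0,"z": 0,"ax": 0,"ay": 0,"az": -7},{"fingers": -0.3,"x": 0,"y": 0,"z": 0,"ax": 0,"ay": 0,"az": -7},{"fingers": -0.3,"x": 0,"y": 0,"z": 0,"ax": 0,"ay": 0,"az": -7}]}}

```text
clock: 8.15
tcp_pos: [0.5115, -0.0666, 0.1846]
orientation: [0.66, 3.035, -0.02]
contact_force: [-0.2, 0.4, 1.3]
grip_width: 0.0301
gripper_force: 0.0
```

```bash
sed -i 's/def plan(tx,ty,tz,lean,n):/def plan(tx,ty,tz,lean,s=-1):/; s/G=np.array(\[\[np.cos(l),0,np.sin(l)\],\[0,-1,0\]/G=np.array([[-s*np.cos(l),0,-s*np.sin(l)],[0,s,0]/' h.py; grep -n "G=" h.py; python3 -c "from h import *;plan(-85,-13,180,5,1)"
```

```text
18:    G=np.array([[-s*np.cos(l),0,-s*np.sin(l)],[0,s,0],[np.sin(l),0,-np.cos(l)]]).T
t 8.15 chute tcp mm [-98.3 -17.7 184.6] tip [-97.6 -18.  165.6] lean 2.0 x [-0.943  0.329 -0.038] y [ 0.33   0.944 -0.005] q [ 0.98  0.64 -1.31  1.96  0.74  1.09  0.49] F [-0.2  0.4  1.3] w 0.0301
shift now-axes [-10.    8.2 -14. ] final-axes [-12.8   4.7 -13.3] turn [ -1.5  -2.8 -19.2]
```

Request:
{"method": "arm_command", "body": {"rows": [{"fingers": -0.3,"x": 0,"y": 0,"z": 0,"ax": 0,"ay": 0,"az": -6.4},{"fingers": -0.3,"x": 0,"y": 0,"z": 0,"ax": 0,"ay": 0,"az": -6.4},{"fingers": -0.3,"x": 0,"y": 0,"z": 0,"ax": 0,"ay": 0,"az": -6.4},{"fingers": -0.3,"x": 0,"y": 0,"z": 0,"ax": -1,"ay": -6,"az": 0},{"fingers": -0.3,"x": 0,"y": 0,"z": 0,"ax": 0,"ay": -6,"az": 0},{"fingers": -0.3,"x": 0,"y": 0,"z": 0,"ax": 0,"ay": -6,"az": 0},{"fingers": -0.3,"x": 0,"y": 0,"z": 0,"ax": 0,"ay": 0,"az": 0}]}}

```text
clock: 8.73
tcp_pos: [0.5077, -0.0669, 0.1827]
orientation: [0.134, 2.79, -0.032]
contact_force: [0.1, -0.2, 0.2]
grip_width: 0.0297
gripper_force: 0.0
```

```bash
python3 -c "from h import *;plan(-85,-13,170,40,1)"
```

```text
t 8.73 chute tcp mm [-102.1  -18.4  182.7] tip [-95.6 -18.5 164.8] lean 20.0 x [-0.94   0.002 -0.342] y [ 0.004  1.    -0.006] q [ 1.12  0.48 -1.35  2.19  0.95  0.69  0.64] F [ 0.1 -0.2  0.2] w 0.0297
shift now-axes [-5.2  5.4 -0.2] final-axes [-4.9  5.4  1.7] turn [ -0.4 -20.   -0. ]
```

Request:
{"method": "arm_command", "body": {"rows": [{"fingers": -0.3,"x": 0,"y": 0.003,"z": 0,"ax": 0,"ay": -5,"az": 0},{"fingers": -0.3,"x": 0,"y": 0.002,"z": 0,"ax": 0,"ay": -5,"az": 0},{"fingers": -0.3,"x": 0,"y": 0,"z": 0,"ax": 0,"ay": -5,"az": 0},{"fingers": -0.3,"x": 0,"y": 0,"z": 0,"ax": 0,"ay": 0,"az": 0}]}}

```text
clock: 9.07
tcp_pos: [0.5129, -0.0651, 0.1842]
orientation: [0.129, 2.558, -0.057]
contact_force: [-0.1, -0.6, -0.8]
grip_width: 0.0299
gripper_force: 0.0
```

```bash
python3 -c "from h import *;plan(-88,-13,74,35,1)"
```

```text
t 9.07 chute tcp mm [-97.  -16.1 184.2] tip [-86.6 -16.4 168.3] lean 33.3 x [-0.836  0.003 -0.549] y [ 0.012  1.    -0.013] q [ 1.05  0.33 -1.21  2.34  1.41  0.41  0.15] F [-0.1 -0.6 -0.8] w 0.0299
shift now-axes [53.5  4.3 78. ] final-axes [55.8  3.1 76.4] turn [-1.  -1.7 -0.2]
```

Request:
{"method": "arm_command", "body": {"rows": [{"fingers": -0.3,"x": 0.018,"y": 0.001,"z": 0.026,"ax": 0,"ay": -1.5,"az": 0},{"fingers": -0.3,"x": 0.018,"y": 0.001,"z": 0.026,"ax": 0,"ay": 0,"az": 0},{"fingers": -0.3,"x": 0.018,"y": 0.001,"z": 0.024,"ax": 0,"ay": 0,"az": 0},{"fingers": -0.3,"x": 0,"y": 0,"z": 0,"ax": 0,"ay": 0,"az": 0},{"fingers": -0.3,"x": 0,"y": 0,"z": 0,"ax": 0,"ay": 0,"az": 0}]}}

```text
clock: 9.48
tcp_pos: [0.5111, -0.0638, 0.1042]
orientation: [0.133, 2.552, -0.056]
contact_force: [0.4, 0.4, 0.8]
grip_width: 0.0298
gripper_force: 0.0
```

Run:
```python
from h import *
plan(-50,-13,73,38)
blank("side")
```

```text
t 9.48 chute tcp mm [-98.9 -15.  104.2] tip [-88.4 -15.4  88.4] lean 33.6 x [-0.832  0.006 -0.554] y [ 0.015  1.    -0.011] q [ 0.9   0.56 -1.12  2.4   1.9   0.59 -0.28] F [0.4 0.4 0.8] w 0.0298
shift now-axes [-22.    2.8  34.1] final-axes [19.3 -2.  35.7] turn [ -6.8   1.6 179.5]
side blank 331 ((-30.78533363342285, -15.348518371582031), (62.25184631347656, 72.50340270996094), 88.1316909790039) [328. 229.]
```

Request:
{"method": "arm_command", "body": {"rows": [{"fingers": -0.3,"x": -0.0015,"y": 0.001,"z": 0.0095,"ax": 0,"ay": 0,"az": 0},{"fingers": -0.3,"x": -0.0015,"y": 0,"z": 0.0095,"ax": 0,"ay": 0,"az": 0},{"fingers": -0.3,"x": -0.0042,"y": 0,"z": 0.0028,"ax": 0,"ay": 0,"az": 0},{"fingers": -0.3,"x": -0.0042,"y": 0,"z": 0.0028,"ax": 0,"ay": 0,"az": 0},{"fingers": -0.3,"x": -0.0042,"y": 0,"z": 0.0028,"ax": 0,"ay": 0,"az": 0},{"fingers": -0.3,"x": 0,"y": 0,"z": 0,"ax": 0,"ay": 0,"az": 0}]}}

```text
clock: 10.03
tcp_pos: [0.5409, -0.0671, 0.0939]
orientation: [0.131, 2.542, -0.062]
contact_force: [-0.4, -0.6, 0.6]
grip_width: 0.03
gripper_force: 0.0
```

Run:
```python
from h import *
plan(-30,-13,73,40,1)
blank("side")
```

```text
t 10.03 chute tcp mm [-68.9 -15.6  93.9] tip [-58.3 -16.   78.2] lean 34.2 x [-0.827  0.004 -0.562] y [ 0.015  1.    -0.015] q [ 0.86  0.62 -1.08  2.35  1.92  0.62 -0.27] F [-0.4 -0.6  0.6] w 0.03
shift now-axes [-18.5   3.1  20.2] final-axes [-16.4   2.6  22. ] turn [-1.2 -5.8 -0.2]
side blank 318 ((-18.572494506835938, -14.63813591003418), (62.286319732666016, 69.03282928466797), 88.80012512207031) [325. 227.]
```

Request:
{"method": "arm_command", "body": {"rows": [{"fingers": -0.3,"x": -0.001,"y": 0.0005,"z": 0.0055,"ax": 0,"ay": -1,"az": 0},{"fingers": -0.3,"x": -0.003,"y": 0.0005,"z": 0.0045,"ax": 0,"ay": -1,"az": 0},{"fingers": -0.3,"x": -0.0035,"y": 0.0005,"z": 0.003,"ax": 0,"ay": -1,"az": 0},{"fingers": -0.3,"x": -0.0035,"y": 0.0005,"z": 0.003,"ax": 0,"ay": -1,"az": 0},{"fingers": -0.3,"x": -0.0035,"y": 0.0005,"z": 0.003,"ax": 0,"ay": -1,"az": 0},{"fingers": -0.3,"x": -0.0035,"y": 0.0005,"z": 0.003,"ax": 0,"ay": -1,"az": 0},{"fingers": -0.3,"x": 0,"y": 0,"z": 0,"ax": 0,"ay": 0,"az": 0}]}}

```text
clock: 10.67
tcp_pos: [0.5668, -0.0667, 0.0849]
orientation: [0.125, 2.441, -0.065]
contact_force: [-0.3, -0.1, 0.3]
grip_width: 0.0299
gripper_force: 0.0
```

Run:
```python
from h import *
plan(0,-13,73,42,1)
im=blank("side")
a=cv2.resize(im[140:330,240:440,::-1],None,fx=3,fy=3,interpolation=2);cv2.imwrite("pics/s5.png",a)
```

```text
t 10.67 chute tcp mm [-43.2 -12.7  84.9] tip [-31.  -13.1  70.4] lean 40.0 x [-0.766  0.002 -0.643] y [ 0.015  1.    -0.014] q [ 0.86  0.73 -1.1   2.36  2.15  0.75 -0.41] F [-0.3 -0.1  0.3] w 0.0299
shift now-axes [-24.8   0.2  17.9] final-axes [-24.1  -0.3  18.7] turn [-1.1 -2.  -0.1]
side blank 204 ((-4.07298469543457, -12.92091178894043), (61.0815315246582, 43.51803970336914), 88.72676086425781) [320. 226.]
```

View pics/s5.png

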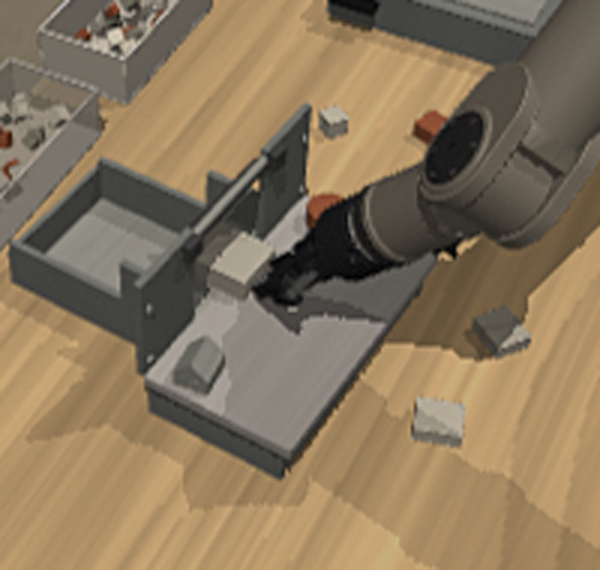

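The blank at (240,265) is in the opening and the flap has swung up. The disc at (325,210) and the hardie at (200,365) are in place. I'll push on through.

Request:
{"method": "arm_command", "body": {"rows": [{"fingers": -0.3,"x": -0.004,"y": 0,"z": 0.003,"ax": 0,"ay": 0,"az": 0},{"fingers": -0.3,"x": -0.004,"y": 0,"z": 0.003,"ax": 0,"ay": 0,"az": 0},{"fingers": -0.3,"x": -0.004,"y": 0,"z": 0.0031,"ax": 0,"ay": 0,"az": 0},{"fingers": -0.3,"x": -0.004,"y": 0,"z": 0.0031,"ax": 0,"ay": 0,"az": 0},{"fingers": -0.3,"x": -0.004,"y": 0,"z": 0.0031,"ax": 0,"ay": 0,"az": 0},{"fingers": -0.3,"x": -0.004,"y": 0,"z": 0.0031,"ax": 0,"ay": 0,"az": 0},{"fingers": -0.3,"x": 0,"y": 0,"z": 0,"ax": 0,"ay": 0,"az": 0}]}}

```text
clock: 11.3
tcp_pos: [0.5984, -0.0699, 0.087]
orientation: [0.125, 2.439, -0.064]
contact_force: [-0.4, 0.6, 0.2]
grip_width: 0.0301
gripper_force: 0.0
```

```bash
python3 -c "from h import *;plan(10,-13,73,42,1)"
```

```text
t 11.3 chute tcp mm [-11.5 -13.   87. ] tip [  0.7 -13.4  72.4] lean 40.1 x [-0.765  0.003 -0.644] y [ 0.015  1.    -0.014] q [ 0.83  0.74 -1.07  2.29  2.12  0.72 -0.36] F [-0.4  0.6  0.2] w 0.0301
shift now-axes [-6.8  0.1  5.5] final-axes [-6.6 -0.   5.8] turn [-1.1 -1.9 -0.1]
```

Request:
{"method": "arm_command", "body": {"rows": [{"fingers": -0.3,"x": -0.004,"y": 0,"z": 0.0032,"ax": 0,"ay": 0,"az": 0},{"fingers": -0.3,"x": -0.004,"y": 0,"z": 0.0032,"ax": 0,"ay": 0,"az": 0},{"fingers": -0.3,"x": 0,"y": 0,"z": 0,"ax": 0,"ay": 0,"az": 0},{"fingers": -0.3,"x": 0,"y": 0,"z": 0,"ax": 0,"ay": 0,"az": 0},{"fingers": -0.3,"x": 0,"y": 0,"z": 0,"ax": 0,"ay": 0,"az": 0},{"fingers": -0.3,"x": 0,"y": 0,"z": 0,"ax": 0,"ay": 0,"az": 0}]}}

```text
clock: 11.8
tcp_pos: [0.6067, -0.0707, 0.0865]
orientation: [0.124, 2.441, -0.064]
contact_force: [1.1, 0.6, 0.1]
grip_width: 0.0298
gripper_force: 0.0
```

Run:
```python
from h import *
where()
im,d,P,f=grab("scene")
a=cv2.resize(im[180:350,220:410,::-1],None,fx=3,fy=3,interpolation=2);cv2.imwrite("pics/s6.png",a)
```

```text
t 11.8 chute tcp mm [ -3.1 -13.   86.5] tip [  9.1 -13.4  71.9] lean 40.0 x [-0.766  0.002 -0.643] y [ 0.014  1.    -0.014] q [ 0.82  0.75 -1.06  2.27  2.11  0.72 -0.34] F [1.1 0.6 0.1] w 0.0298
```

View pics/s6.png

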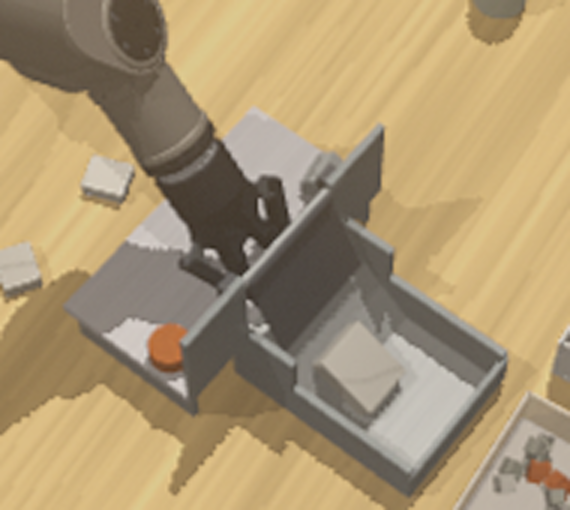

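The blank has dropped to the tray end of the ramp at (360,368), and the fingers are still under the flap at (240,255). I'll draw back.

Request:
{"method": "arm_command", "body": {"rows": [{"fingers": -0.3,"x": 0.008,"y": 0,"z": -0.0067,"ax": 0,"ay": 0,"az": 0},{"fingers": -0.3,"x": 0.012,"y": 0,"z": -0.01,"ax": 0,"ay": 0,"az": 0},{"fingers": -0.3,"x": 0.012,"y": 0,"z": -0.01,"ax": 0,"ay": 0,"az": 0},{"fingers": -0.3,"x": 0.012,"y": 0,"z": -0.01,"ax": 0,"ay": 0,"az": 0},{"fingers": -0.3,"x": 0.012,"y": 0,"z": -0.01,"ax": 0,"ay": 0,"az": 0},{"fingers": -0.3,"x": 0,"y": 0,"z": -0.02,"ax": 0,"ay": 0,"az": 0},{"fingers": -0.3,"x": 0,"y": 0,"z": 0,"ax": 0,"ay": 0,"az": 0},{"fingers": -0.3,"x": 0,"y": 0,"z": 0,"ax": 0,"ay": 0,"az": 0},{"fingers": -0.3,"x": 0,"y": 0,"z": 0,"ax": 0,"ay": 0,"az": 0},{"fingers": -0.3,"x": 0,"y": 0,"z": 0,"ax": 0,"ay": 0,"az": 0}]}}

```text
clock: 12.68
tcp_pos: [0.5261, -0.0613, 0.0974]
orientation: [0.123, 2.443, -0.066]
contact_force: [0.5, 0.3, -0.6]
grip_width: 0.03
gripper_force: 0.0
```

Request:
{"method": "arm_command", "body": {"rows": [{"fingers": -0.3,"x": 0,"y": 0,"z": -0.02,"ax": 0,"ay": 0,"az": 0},{"fingers": -0.3,"x": 0,"y": 0,"z": 0,"ax": 0,"ay": 0,"az": 0},{"fingers": -0.3,"x": 0,"y": 0,"z": 0,"ax": 0,"ay": 0,"az": 0},{"fingers": -0.3,"x": 0,"y": 0,"z": 0,"ax": 0,"ay": 0,"az": 0},{"fingers": -0.3,"x": 0,"y": 0,"z": 0,"ax": 0,"ay": 0,"az": 0},{"fingers": -0.3,"x": 0,"y": 0,"z": 0,"ax": 0,"ay": 0,"az": 0},{"fingers": -0.3,"x": 0,"y": 0,"z": 0,"ax": 0,"ay": 0,"az": 0},{"fingers": -0.3,"x": 0,"y": 0,"z": 0,"ax": 0,"ay": 0,"az": 0},{"fingers": -0.3,"x": 0,"y": 0,"z": 0,"ax": 0,"ay": 0,"az": 0},{"fingers": -0.3,"x": 0,"y": 0,"z": 0,"ax": 0,"ay": 0,"az": 0}]}}

```text
clock: 13.52
tcp_pos: [0.5203, -0.0601, 0.1143]
orientation: [0.124, 2.448, -0.063]
contact_force: [-0.4, -0.4, 0.1]
grip_width: 0.0299
gripper_force: 0.0
```

Run:
```python
from h import *
where()
im,d,P,f=grab("scene")
a=cv2.resize(im[180:350,220:410,::-1],None,fx=3,fy=3,interpolation=2);cv2.imwrite("pics/s7.png",a)
Q=Rc.inv().apply((P-O).reshape(-1,3)).reshape(P.shape)*1e3
b=cv2.cvtColor(im,cv2.COLOR_RGB2HSV)
m=(d>0)&(Q[...,0]>75)&(Q[...,0]<210)&(abs(Q[...,1])<72)&(Q[...,2]>22)&(Q[...,2]<75)&(b[...,1]>25)&(im.min(-1)>90)
k,l,st,ce=cv2.connectedComponentsWithStats(m.astype(np.uint8));i=1+st[1:,4].argmax();q=Q[l==i]
print(len(q),q.min(0),q.max(0),q.mean(0),cv2.minAreaRect(q[:,:2].astype(np.float32)))
A=np.c_[q[:,:2],np.ones(len(q))];print("plane",np.linalg.lstsq(A,q[:,2],rcond=None)[0])
S=(d>0)&(Q[...,0]>-5)&(Q[...,0]<70)&(abs(Q[...,1])<55)&(Q[...,2]>70)&(Q[...,2]<165)
print("flap back: x by z",[(z,np.round(np.median(Q[S&(abs(Q[...,2]-z)<5)][:,0]),1)) for z in(80,95,110,125,140) if (S&(abs(Q[...,2]-z)<5)).any()])
```

```text
t 13.52 chute tcp mm [-90.1 -10.5 114.3] tip [-78.  -10.9  99.7] lean 39.6 x [-0.77   0.002 -0.638] y [ 0.014  1.    -0.013] q [ 1.07  0.83 -1.41  2.43  2.    0.92 -0.23] F [-0.4 -0.4  0.1] w 0.0299
433 [106.33205361 -48.25175092  22.50451723] [177.43829022  15.48877938  45.19770405] [143.87309327 -17.18624689  32.73108713] ((141.87770080566406, -16.461692810058594), (71.31609344482422, 63.33694839477539), 0.4751456379890442)
plane [-9.65631199e-03 -1.03536067e-02  3.39424310e+01]
flap back: x by z [(80, np.float64(11.1)), (95, np.float64(11.3)), (110, np.float64(10.8)), (125, np.float64(10.3)), (140, np.float64(10.2))]
```

View pics/s7.png

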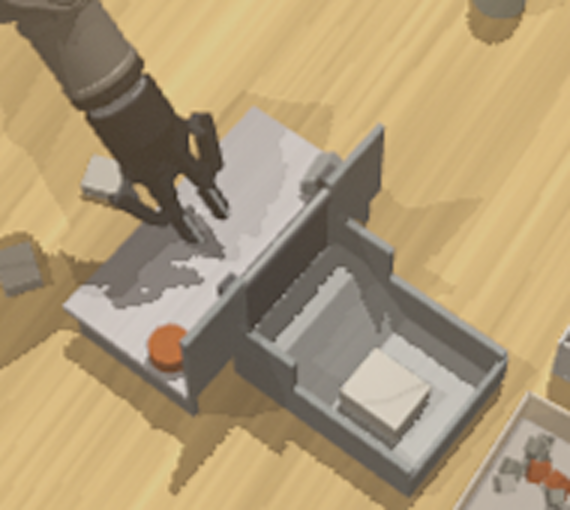

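The blank lies flat in the tray at (385,390), at about x 142 mm with its top at z 33 mm. The flap hangs shut (slope about 0.015 rad), the fingers are clear at (205,230), and the disc and hardie have not moved.

```bash
python3 -c "
from bench import r
print(r.hand_in())"
```

```text
the job is handed in; nothing more can be done
None
```

I handed the job in: the blank lies flat in the catch tray, the flap hangs shut, the fingers are clear, and the disc and hardie look unmoved; I didn't recheck the pieces on the table, and the hand-in returned no verdict.

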